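# Walnut shells off the samovar table

## Task

Clear the three empty walnut half-shells off the tea table (one of them lies on a wooden coaster) and put them in the low open wooden scrap box, which stays upright on the table about where it is. Leave the two whole walnuts, the sugar bowl, the tea glass and the coaster standing where they are.

Things in the scene. Friction and masses are not known exactly. Their poses are not given: they have to be found in the camera images.
- shell_a: empty half-shell of a walnut, tan and wrinkled: a little round hollow cup, 44 mm across at its rim and 24 mm high (wall near upright from 12 mm up to the rim, 3 mm thick, hollow 19 mm deep), lying open side up on its small blunt bottom, 14 g, loose. It lies on the table. Origin: centre of its underside; z up. Its yaw means nothing.
- shell_b: empty half-shell of a walnut, tan and wrinkled: a little round hollow cup, 44 mm across at its rim and 24 mm high (wall near upright from 12 mm up to the rim, 3 mm thick, hollow 19 mm deep), lying open side up on its small blunt bottom, 14 g, loose. It lies on the table. Origin: centre of its underside; z up. Its yaw means nothing.
- shell_c: empty half-shell of a walnut, tan and wrinkled: a little round hollow cup, 44 mm across at its rim and 24 mm high (wall near upright from 12 mm up to the rim, 3 mm thick, hollow 19 mm deep), lying open side up on its small blunt bottom, 14 g, loose. It lies on the coaster, its underside 10 mm above the table. Origin: centre of its underside; z up. Its yaw means nothing.
- scrap_box: low open-topped plain plywood box, outside 160 mm (its x) by 130 mm (its y) by 65 mm high, walls and floor 6 mm thick, 0.6 kg, loose on the table. Origin: centre of its underside, z up; the rim is at 65 mm.
- nut_a: whole walnut, tan like the half-shells but closed and twice as high: 43 mm across, 46 mm high, standing on its blunt end on the table, loose. To be left alone. Origin: centre of its underside, z up.
- nut_b: whole walnut, tan like the half-shells but closed and twice as high: 43 mm across, 46 mm high, standing on its blunt end on the table, loose. To be left alone. Origin: centre of its underside, z up.
- coaster: round wooden coaster, 100 mm across, 10 mm thick, loose on the table, carrying shell_c near its middle. Origin: centre of its underside, z up.
- sugar_bowl: round steel sugar bowl with white lumps in it, 90 mm across at its widest, 48 mm high, loose. Origin: centre of its underside, z up.
- tea_glass: green glass cup in a steel wire holder, 72 mm across, 105 mm high, with a handle that reaches 65 mm out from the axis towards its own y. Loose. Origin: centre of its underside, z up.

How it is judged (in metres and radians):
At the end, for the whole second after the job is handed in: All three half-shells lie at rest inside the scrap box, below its rim. The box stands upright on the table within 60 mm of where it was. The two whole walnuts, sugar bowl, tea glass and coaster stand upright within 30 mm of where they were (x of shell_a in the frame of scrap_box between -0.076 and 0.076 m and y of shell_a in the frame of scrap_box between -0.061 and 0.061 m and z of each of shell_a, shell_b, shell_c in the frame of scrap_box below 0.06 m and linear speed of each of shell_a, shell_b, shell_c below 0.03 m/s and x of shell_b in the frame of scrap_box between -0.076 and 0.076 m and y of shell_b in the frame of scrap_box between -0.061 and 0.061 m and x of shell_c in the frame of scrap_box between -0.076 and 0.076 m and y of shell_c in the frame of scrap_box between -0.061 and 0.061 m and angle between scrap_box's own z axis and vertical below 0.1 rad and height (world z) of scrap_box below 0.01 m and distance of scrap_box from where it was at the start of the episode below 0.06 m and distance of each of nut_a, nut_b, sugar_bowl, tea_glass, coaster from where it was at the start of the episode below 0.03 m and angle between each of nut_a, nut_b, sugar_bowl, tea_glass, coaster's own z axis and vertical below 0.3 rad); the robot touches nothing.
It fails at once if a whole walnut, the sugar bowl, the tea glass or the coaster is shoved more than 30 mm from its place or lifted away (distance of any of nut_a, nut_b, sugar_bowl, tea_glass, coaster from where it was at the start of the episode above 0.03 m).
It fails at once if a whole walnut, the sugar bowl, the tea glass or the coaster is tipped (more than 0.5 rad) (angle between any of nut_a, nut_b, sugar_bowl, tea_glass, coaster's own z axis and vertical above 0.5 rad).
It fails at once if the scrap box is tipped (more than 0.4 rad) (angle between scrap_box's own z axis and vertical above 0.4 rad).
It also fails if it takes over 69 s, if anything falls off the work surface, if the arm or the gripper's body presses on something with over 40 N, if the wrist force passes 120 N, or if a joint passes its speed limit or range.

## Robot

A 6-joint arm with a two-finger parallel gripper is mounted at the origin on the work surface. World frame = base frame: x ahead of the robot, y to its left, z up, the work surface at z = 0. Lengths are in mm, angles in rad, forces in N, time in s.
With the tool pointing down it reaches from about 350 to 975 mm from the base axis. Payload 7.1 kg.
Tool frame: the origin (TCP) lies midway between the tips of the shut fingers; the grasp point (between the pads) lies 19 mm behind it; z points along the fingers, y is the line along which they close (so a half turn about z gives the same grasp; the last joint's range is limited). The gripper opens to 88 mm and grips with 3 to 60 N. Pads are 20 mm wide; open, the fingers measure 115 mm over their backs; the gripper's body (75 mm by 178 mm) begins 61 mm behind the grasp point.
Start: joints at [-1.343, 0.423, 1.63, -0, 1.089, -0.019], TCP at [152.708, -606.04, 222.675] pointing down, gripper open.
Joint ranges: [-3, 3], [-0.9, 2.11], [0.09, 2.58], [-1.31, 4.45], [0.11, 2.69], [-2.54, 2.54]. Speed limits (rad/s): [2.39, 2.39, 3.01, 3.14, 3.14, 3.14].

## Interface

Orientations are given as a rotation vector (axis times angle).
In Python, from workcell import get_obs, get_image, camera_params, close_job gives the robot as it stands.
- The arm moves only by the shell command python3 -m creep 'ROWS' [OPENING]. ROWS is a JSON object of lists of equal length, an entry for each row: "delta_pos": the shift along the tool's x, y, z in m, a list of three; "twist": the turn, a rotation vector about the tool's x, y, z in degrees, a list of three. A call has 1 to 20 rows; each row shifts and turns the commanded pose from where the row before left it, along the tool's axes as they then stand; what a row does not reach is not made up. A row lasts 1/12 s, in which the tool goes at most 41.7 mm and 7.16 degrees, less where a joint would pass 70% of its speed; a pose out of reach is approached as far as the arm can. A call with a gripper value outside its range is refused whole. OPENING is the opening, from 0 (shut) to 1 (fully open), set as the call begins (- or left out, the last holds). The fingers move at their own pace and stop on an object; the grip force is fixed at half the most. Time passes only in rows, so rows that do not move let the fingers close. It gives the time, the measured TCP pose, the force, the opening and the grip force at its end, in the units of the state.
- get_obs(): the state, without advancing time (a new reading comes with each control period).
- get_image(name): name is "scene" or "side" or "wrist"; returns (picture, depth): 480x640x3 uint8, red, green, blue; 480x640 float32, mm along the optical axis (not along the pixel's ray), 0 where there is no reading.
- camera_params(name): a dict with "camera_matrix" (3x3 intrinsics, pixels), "k1" (the pictures are not rectified: a ray, as slopes to the right and down, at radius r is drawn at 1 + k1 r^2 times it, then the intrinsics apply), "extrinsics" (4x4, takes a point from camera to world coordinates). Camera axes: x right, y down, z forward; pixel columns grow to the right and rows downward; lengths in mm; the calibration is good to about 2 mm. A picture is of the moment at which its call begins: read the wrist's pose just before it. camera_params takes no time and is no camera call; for the wrist camera it gives the pose at the moment of the call.
- close_job(): hands the job in; it is judged then, once.
The state is a dict: "t": time; "qpos": joint angles; "qvel": joint speeds; "joint_torque": joint torques, N m; "ee_pos": TCP position; "orientation": TCP orientation; "ft_force": force on the tool from outside, world axes, zero at the start; "moment": the same for the moment, N m; "width": finger opening in mm; "grasp_force": force on a finger pad.
Only numpy, scipy, OpenCV 4.12 (cv2) and the standard library are available. Lean on these libraries where they do the work, as an engineer would, in place of code of your own. Each camera call takes 0.05 s, during which the arm holds its last target. There are 200 camera calls.

## Working session

There is one attempt and no reset: what is moved stays moved. The work goes in short steps, Python scripts to look and compute and a shell command to move; the robot and the scene stay as the last step left them, time stands still between calls to the robot, and variables do not carry over. Pictures are saved under pics/ and viewed, at most 10 in all, crops included, and the job is handed in when it is done.

```bash
mkdir -p pics; cat > h.py <<'E'
import numpy as np, cv2
from workcell import get_obs,get_image,camera_params
def pts(d,p):
    K=np.array(p["camera_matrix"]);E=np.array(p["extrinsics"]);h,w=d.shape
    u,v=np.meshgrid(np.arange(w),np.arange(h))
    x=(u-K[0,2])/K[0,0];y=(v-K[1,2])/K[1,1];a,b=x.copy(),y.copy()
    for _ in range(8):
        s=1+p["k1"]*(a*a+b*b);a,b=x/s,y/s
    P=np.stack([a*d,b*d,d],-1)
    W=P@E[:3,:3].T+E[:3,3]; W[d<=0]=np.nan
    return W
E
python3 - <<'E'
from h import *
o=get_obs();print(o)
for n in("scene","side"):
    p=camera_params(n);im,d=get_image(n);np.savez(n,im=im,W=pts(d,p));cv2.imwrite(f"pics/{n}0.png",im[:,:,::-1]);print(n,np.round(p["extrinsics"],2).tolist(),p["k1"])
E
```

```text
{'t': 0.0, 'qpos': array([-1.34296580e+00,  4.23825227e-01,  1.63067415e+00, -8.81670514e-06,
        1.08860204e+00, -1.89834233e-02]), 'qvel': array([-3.98914341e-04, -5.57674789e-04,  1.23014392e-03,  7.84946730e-04,
       -2.36206640e-05,  5.84209137e-04]), 'joint_torque': array([ 9.97203533e-04, -5.44628656e+01, -2.73666930e+01,  6.44274708e-02,
        2.29074742e-02, -1.06570149e-04]), 'ee_pos': array([ 152.60586853, -605.51641571,  221.91767653]), 'orientation': array([-3.11621178e+00, -3.86532920e-01,  2.59103706e-04]), 'ft_force': array([0.26895176, 0.80734857, 0.21262903]), 'moment': array([0.0526159 , 0.05149729, 0.02558141]), 'grasp_force': 0.0, 'width': 87.80547656329999}
scene [[-0.76, 0.49, -0.42, 854.2], [0.65, 0.6, -0.47, 389.09], [0.02, -0.63, -0.78, 674.12], [0.0, 0.0, 0.0, 1.0]] -0.07348905486015893
side [[-0.99, -0.1, 0.13, 363.69], [-0.16, 0.56, -0.81, 982.72], [0.01, -0.82, -0.57, 744.35], [0.0, 0.0, 0.0, 1.0]] -0.0884466363587851
```

View pics/scene0.png

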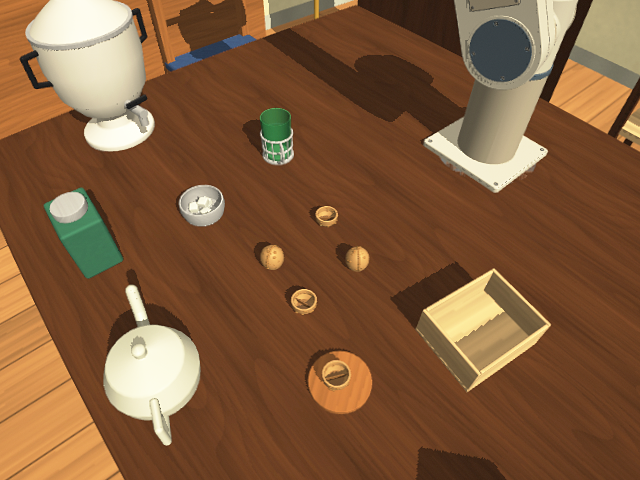

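View pics/side0.png

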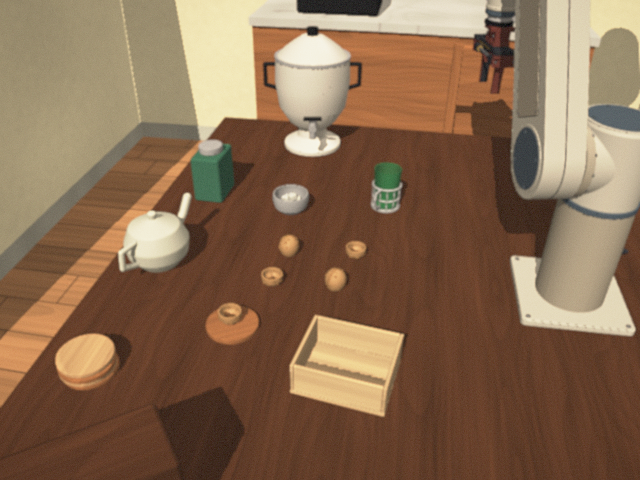

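The scene view shows shells at about (327,215), (304,301) and (336,374, on the coaster). The nuts are at (272,257) and (357,258), the box at (485,330), the glass at (277,137) and the bowl at (202,205). The side view agrees.

```bash
cat >> h.py <<'E'
from scipy.optimize import least_squares
def circ(P):
    f=lambda c:np.hypot(P[:,0]-c[0],P[:,1]-c[1])-c[2]
    return least_squares(f,[*np.median(P,0)[:2],20],loss="soft_l1",f_scale=1.5).x
def blob(W,c,r,lo,hi):
    m=(np.hypot(W[...,0]-c[0],W[...,1]-c[1])<r)&(W[...,2]>lo)&(W[...,2]<hi)
    return W[m]
E
python3 - <<'E'
from h import *
px={"scene":dict(A=(327,215),B=(304,301),C=(336,374),n1=(272,257),n2=(357,258),glass=(277,137),bowl=(202,205),coas=(336,380),box=(485,330)),
"side":dict(A=(356,249),B=(272,276),C=(230,313),n1=(289,245),n2=(335,279),glass=(387,187),bowl=(291,199),coas=(232,322),box=(348,363))}
for n in px:
    W=np.load(n+".npz")["W"]
    t=W[200:400,150:450].reshape(-1,3);t=t[np.abs(t[:,2])<8];print(n,"table",np.median(t[:,2]))
    for k,(u,v) in px[n].items():
        c=W[v-4:v+5,u-4:u+5].reshape(-1,3);c=np.nanmedian(c,0)
        if k in"ABC":
            z=10 if k=="C" else 0
            for _ in range(3):
                P=blob(W,c,32,z+17,z+30);q=circ(P);c=q[:2]
            print(n,k,q.round(1),len(P),P[:,2].max().round(1))
        elif k=="box":
            P=blob(W,c,125,58,75);print(n,k,cv2.minAreaRect(P[:,:2].astype(np.float32)),P[:,2].max().round(1))
        elif k=="coas":
            P=blob(W,c,75,6,13);print(n,k,circ(P).round(1))
        else:
            P=blob(W,c,55,8,120);print(n,k,P.min(0).round(),P.max(0).round(),circ(P).round(1))
E
```

```text
scene table -2.2921265997995306
scene A [450.1 -61.2  20.3] 130 23.5
scene B [609.8  65.5  20.2] 175 24.5
scene C [658.2 203.2  20.1] 220 35.4
scene n1 [576. -61.   8.] [618. -21.  45.] [599.2 -40.   14.3]
scene n2 [460.  40.   8.] [500.  79.  46.] [481.8  61.6  14.5]
scene glass [ 368. -321.    8.] [ 438. -233.  104.] [ 400.1 -293.6   32.5]
scene bowl [ 589. -276.    8.] [ 676. -187.   49.] [ 631.7 -231.    40.7]
scene coas [653.3 205.1  38.4]
scene box ((424.3961486816406, 296.5050048828125), (130.6090087890625, 161.84713745117188), 81.71309661865234) 66.2
side table 0.347059064133191
side A [448.6 -62.8  20.3] 130 28.0
side B [608.1  64.1  20.1] 158 26.6
side C [656.9 201.9  19.9] 193 37.8
side n1 [573. -61.   8.] [615. -22.  49.] [593.8 -41.3  14.4]
side n2 [456.  44.   8.] [498.  80.  48.] [476.4  61.5  14.6]
side glass [ 362. -313.    8.] [ 433. -232.  108.] [ 398.2 -295.6   32.4]
side bowl [ 585. -280.    8.] [ 672. -185.   52.] [ 629.8 -232.7   41.3]
side coas [654.5 203.7  39.1]
side box ((423.489501953125, 295.7276611328125), (133.7484893798828, 159.6180877685547), 81.29174041748047) 69.2
```

```bash
cat > go.py <<'E'
import sys
from h import *
o=get_obs();from scipy.spatial.transform import Rotation as R
M=R.from_rotvec(o["orientation"]).as_matrix()
print("t",o["t"],"p",o["ee_pos"].round(1),"w",round(o["width"],1),"g",round(o["grasp_force"],1),"f",o["ft_force"].round(1),"\nM",M.round(3).tolist())
if len(sys.argv)>3: print("delta tool mm",(M.T@(np.array(list(map(float,sys.argv[1:4])))-o["ee_pos"])).round(1))
E
python3 -m creep '{"delta_pos":[[0,0,0],[0,0,0],[0,0,0],[0,0,0],[0.0134,-0.0363,0.002],[0.0134,-0.0363,0.002],[0.0134,-0.0363,0.002],[0.0134,-0.0363,0.002],[0.0134,-0.0363,0.002],[0.0134,-0.0363,0.002],[0.0134,-0.0363,0.002],[0.0134,-0.0363,0.002],[0.0134,-0.0363,0.002],[0.0134,-0.0363,0.002],[0.0134,-0.0363,0.002],[0.0134,-0.0363,0.002],[0.0134,-0.0363,0.002],[0.0134,-0.0363,0.002],[0.0134,-0.0363,0.002],[0.0134,-0.0363,0.002]],"twist":[[0,0,5.6],[0,0,5.6],[0,0,5.6],[0,0,5.6],[0,0,0],[0,0,0],[0,0,0],[0,0,0],[0,0,0],[0,0,0],[0,0,0],[0,0,0],[0,0,0],[0,0,0],[0,0,0],[0,0,0],[0,0,0],[0,0,0],[0,0,0],[0,0,0]]}' 0.75; python3 go.py 449 -62 4
```

```text
t: 1.77
ee_pos: [448.7, -60.1, 190.5]
orientation: [3.133, -0.226, -0.0]
ft_force: [2.1, -0.9, 0.0]
width: 65.8
grasp_force: 0.0
t 1.7667 p [448.7 -60.1 190.5] w 65.8 g 0.0 f [ 2.1 -0.9  0. ] 
M [[0.99, -0.144, -0.0], [-0.144, -0.99, -0.0], [-0.0, 0.0, -1.0]]
delta tool mm [  0.6   1.8 186.5]
```

```bash
python3 -m creep '{"delta_pos":[[0,0.001,0.03],[0.001,0.001,0.03],[0,0,0.03],[0,0,0.03],[0,0,0.03],[0,0,0.02],[0,0,0.01],[0,0,0],[0,0,0]],"twist":[[0,0,0],[0,0,0],[0,0,0],[0,0,0],[0,0,0],[0,0,0],[0,0,0],[0,0,0],[0,0,0]]}' 0.75; python3 go.py 449 -62 4
python3 -c "
from h import *
cv2.imwrite('pics/w1.png',get_image('wrist')[0][:,:,::-1])"
```

```text
t: 2.52
ee_pos: [449.0, -64.2, 10.7]
orientation: [-3.133, 0.226, 0.001]
ft_force: [0.8, 0.5, 0.5]
width: 65.7
grasp_force: 0.0
t 2.5167 p [449.  -64.2  10.7] w 65.7 g 0.0 f [0.8 0.5 0.5] 
M [[0.99, -0.144, -0.001], [-0.144, -0.99, 0.0], [-0.001, -0.0, -1.0]]
delta tool mm [-0.3 -2.2  6.7]
```

View pics/w1.png

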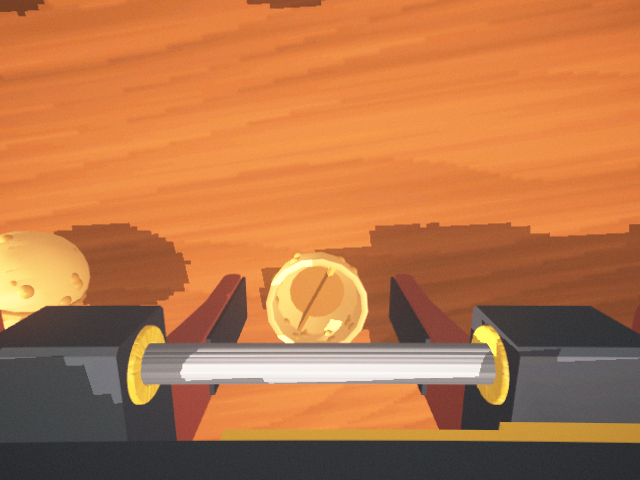

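The wrist view shows the shell at (317,300), centred between the fingertips at columns 245 and 390. I'll go down the last 6 mm, close and lift.

```bash
Z='[0,0,0]'; python3 -m creep '{"delta_pos":[[0,-0.001,0.004],[0,0,0.002],[0,0,0]],"twist":[[0,0,0],[0,0,0],[0,0,0]]}' 0.75; python3 -m creep '{"delta_pos":[[0,0,0],[0,0,0],[0,0,0],[0,0,0],[0,0,0],[0,0,0]],"twist":[[0,0,0],[0,0,0],[0,0,0],[0,0,0],[0,0,0],[0,0,0]]}' 0.4; python3 -m creep '{"delta_pos":[[0,0,-0.01],[0,0,-0.02],[0,0,-0.03],[0,0,-0.03],[0,0,-0.03],[0,0,0]],"twist":[[0,0,0],[0,0,0],[0,0,0],[0,0,0],[0,0,0],[0,0,0]]}' 0.4; python3 go.py 377 303 130
```

```text
t: 2.82
ee_pos: [449.6, -63.2, 5.2]
orientation: [3.133, -0.226, 0.002]
ft_force: [0.0, 0.4, -0.1]
width: 65.5
grasp_force: 0.0
t: 3.32
ee_pos: [449.3, -63.2, 4.8]
orientation: [3.133, -0.226, 0.0]
ft_force: [-0.1, -0.1, 4.1]
width: 42.3
grasp_force: 30.0
t: 3.82
ee_pos: [452.2, -63.7, 129.8]
orientation: [3.133, -0.226, 0.013]
ft_force: [1.2, -0.2, 0.0]
width: 42.9
grasp_force: 30.0
t 3.8167 p [452.2 -63.7 129.8] w 42.9 g 30.0 f [ 1.2 -0.2  0. ] 
M [[0.99, -0.144, 0.008], [-0.144, -0.99, -0.001], [0.008, 0.0, -1.0]]
delta tool mm [-127.1 -352.1   -1.3]
```

```bash
python3 -m creep '{"delta_pos":[[-0.0105,-0.0293,0],[-0.0105,-0.0293,0],[-0.0105,-0.0293,0],[-0.0105,-0.0293,0],[-0.0105,-0.0293,0],[-0.0105,-0.0293,0],[-0.0105,-0.0293,0],[-0.0105,-0.0293,0],[-0.0105,-0.0293,0],[-0.0105,-0.0293,0],[-0.0105,-0.0293,0],[-0.0105,-0.0293,0],[0,0,0],[0,0,0],[0,0,0]],"twist":[[0,0,0],[0,0,0],[0,0,0],[0,0,0],[0,0,0],[0,0,0],[0,0,0],[0,0,0],[0,0,0],[0,0,0],[0,0,0],[0,0,0],[0,0,0],[0,0,0],[0,0,0]]}' 0.4; python3 go.py 378.5 302.5 20
```

```text
t: 5.07
ee_pos: [374.3, 302.2, 124.3]
orientation: [3.132, -0.225, -0.002]
ft_force: [-0.3, 1.1, -0.5]
width: 43.2
grasp_force: 30.0
t 5.0667 p [374.3 302.2 124.3] w 43.2 g 30.0 f [-0.3  1.1 -0.5] 
M [[0.99, -0.143, -0.001], [-0.143, -0.99, -0.001], [-0.001, 0.001, -1.0]]
delta tool mm [  4.2  -1.  104.3]
```

```bash
python3 -m creep '{"delta_pos":[[0.004,-0.001,0.01],[0,0,0.025],[0,0,0.025],[0,0,0.025],[0,0,0.015],[0,0,0.006],[0,0,0]],"twist":[[0,0,0],[0,0,0],[0,0,0],[0,0,0],[0,0,0],[0,0,0],[0,0,0]]}' 0.4;  python3 -m creep '{"delta_pos":[[0,0,0],[0,0,0],[0,0,0],[0,0,0]],"twist":[[0,0,0],[0,0,0],[0,0,0],[0,0,0]]}' 0.72; python3 -m creep '{"delta_pos":[[0,0,-0.02],[0,0,-0.03],[0,0,-0.03],[0,0,-0.03],[0,0,0]],"twist":[[0,0,0],[0,0,0],[0,0,0],[0,0,0],[0,0,0]]}' 0.72; python3 go.py 609 65 130
```

```text
t: 5.65
ee_pos: [378.5, 301.5, 17.0]
orientation: [3.131, -0.229, -0.004]
ft_force: [0.2, 0.3, -0.8]
width: 43.0
grasp_force: 30.0
t: 5.98
ee_pos: [379.7, 303.6, 19.6]
orientation: [-3.132, 0.226, -0.002]
ft_force: [-0.4, 1.2, 0.4]
width: 62.6
grasp_force: 0.0
t: 6.4
ee_pos: [381.8, 305.5, 134.1]
orientation: [-3.127, 0.225, -0.011]
ft_force: [0.8, 0.3, 0.7]
width: 63.6
grasp_force: 0.0
t 6.4 p [381.8 305.5 134.1] w 63.6 g 0.0 f [0.8 0.3 0.7] 
M [[0.99, -0.143, 0.008], [-0.143, -0.99, 0.006], [0.007, -0.007, -1.0]]
delta tool mm [259.3 205.4   4.5]
```

```bash
python3 -m creep '{"delta_pos":[[0.0236,0.0186,0],[0.0236,0.0186,0],[0.0236,0.0186,0],[0.0236,0.0186,0],[0.0236,0.0186,0],[0.0236,0.0186,0],[0.0236,0.0186,0],[0.0236,0.0186,0],[0.0236,0.0186,0],[0.0236,0.0186,0],[0.0236,0.0186,0],[0,0,0.04],[0,0,0.03],[0,0,0.01],[0,0,0],[0,0,0],[0,0,0]],"twist":[[0,0,0],[0,0,0],[0,0,0],[0,0,0],[0,0,0],[0,0,0],[0,0,0],[0,0,0],[0,0,0],[0,0,0],[0,0,0],[0,0,0],[0,0,0],[0,0,0],[0,0,0],[0,0,0],[0,0,0]]}' 0.75; python3 go.py 609 65 5
python3 -c "
from h import *
cv2.imwrite('pics/w2.png',get_image('wrist')[0][:,:,::-1])"
```

```text
t: 7.82
ee_pos: [607.6, 64.0, 50.3]
orientation: [-3.133, 0.225, -0.004]
ft_force: [-0.3, 0.5, -0.8]
width: 66.0
grasp_force: 0.0
t 7.8167 p [607.6  64.   50.3] w 66.0 g 0.0 f [-0.3  0.5 -0.8] 
M [[0.99, -0.143, 0.002], [-0.143, -0.99, 0.0], [0.002, -0.001, -1.0]]
delta tool mm [ 1.1 -1.2 45.3]
```

View pics/w2.png

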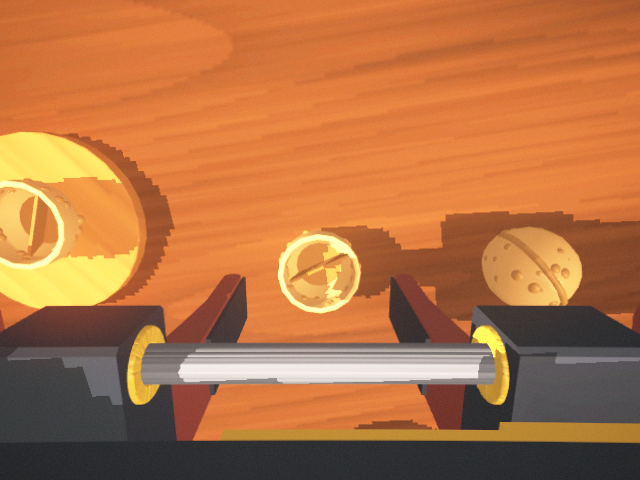

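Shell B at (319,273) is centred between the fingers, and the nut is clear on the right.

```bash
python3 -m creep '{"delta_pos":[[0.001,-0.001,0.02],[0,0,0.017],[0,0,0.008],[0,0,0],[0,0,0]],"twist":[[0,0,0],[0,0,0],[0,0,0],[0,0,0],[0,0,0]]}' 0.75; python3 -m creep '{"delta_pos":[[0,0,0],[0,0,0],[0,0,0],[0,0,0],[0,0,0],[0,0,0]],"twist":[[0,0,0],[0,0,0],[0,0,0],[0,0,0],[0,0,0],[0,0,0]]}' 0.4; python3 -m creep '{"delta_pos":[[0,0,-0.01],[0,0,-0.02],[0,0,-0.03],[0,0,-0.035],[0,0,-0.03],[0,0,0],[0,0,0]],"twist":[[0,0,0],[0,0,0],[0,0,0],[0,0,0],[0,0,0],[0,0,0],[0,0,0]]}' 0.4; python3 go.py 469.5 289.5 130
```

```text
t: 8.28
ee_pos: [608.1, 64.5, 4.5]
orientation: [-3.133, 0.226, -0.001]
ft_force: [0.2, 0.3, 0.6]
width: 65.9
grasp_force: 0.0
t: 8.78
ee_pos: [608.2, 64.4, 4.4]
orientation: [-3.133, 0.226, -0.002]
ft_force: [-0.6, -0.6, 5.7]
width: 42.9
grasp_force: 30.0
t: 9.37
ee_pos: [609.0, 64.5, 131.1]
orientation: [-3.133, 0.226, -0.007]
ft_force: [-0.1, -0.1, -0.7]
width: 42.4
grasp_force: 30.0
t 9.3667 p [609.   64.5 131.1] w 42.4 g 30.0 f [-0.1 -0.1 -0.7] 
M [[0.99, -0.144, 0.004], [-0.144, -0.99, 0.0], [0.004, -0.001, -1.0]]
delta tool mm [-170.4 -202.7    0.6]
```

```bash
python3 -m creep '{"delta_pos":[[-0.017,-0.0203,0],[-0.017,-0.0203,0],[-0.017,-0.0203,0],[-0.017,-0.0203,0],[-0.017,-0.0203,0],[-0.017,-0.0203,0],[-0.017,-0.0203,0],[-0.017,-0.0203,0],[-0.017,-0.0203,0],[-0.017,-0.0203,0],[0,0,0],[0,0,0],[0,0,0],[0,0,0]],"twist":[[0,0,0],[0,0,0],[0,0,0],[0,0,0],[0,0,0],[0,0,0],[0,0,0],[0,0,0],[0,0,0],[0,0,0],[0,0,0],[0,0,0],[0,0,0],[0,0,0]]}' 0.4; python3 go.py 469.5 289.5 18
```

```text
t: 10.53
ee_pos: [468.7, 288.7, 128.1]
orientation: [3.133, -0.227, -0.001]
ft_force: [0.4, -1.1, -0.1]
width: 42.6
grasp_force: 30.0
t 10.5333 p [468.7 288.7 128.1] w 42.6 g 30.0 f [ 0.4 -1.1 -0.1] 
M [[0.99, -0.144, -0.001], [-0.144, -0.99, -0.001], [-0.001, 0.001, -1.0]]
delta tool mm [  0.7  -1.  110. ]
```

```bash
python3 -m creep '{"delta_pos":[[0.001,-0.001,0.01],[0,0,0.025],[0,0,0.025],[0,0,0.025],[0,0,0.018],[0,0,0.007],[0,0,0],[0,0,0]],"twist":[[0,0,0],[0,0,0],[0,0,0],[0,0,0],[0,0,0],[0,0,0],[0,0,0],[0,0,0]]}' 0.4;  python3 -m creep '{"delta_pos":[[0,0,0],[0,0,0],[0,0,0],[0,0,0]],"twist":[[0,0,0],[0,0,0],[0,0,0],[0,0,0]]}' 0.72; python3 -m creep '{"delta_pos":[[0,0,-0.02],[0,0,-0.03],[0,0,-0.03],[0,0,-0.03],[0,0,0],[0,0,0]],"twist":[[0,0,0],[0,0,0],[0,0,0],[0,0,0],[0,0,0],[0,0,0]]}' 0.72; python3 go.py 657.5 202.5 130
```

```text
t: 11.2
ee_pos: [470.1, 290.1, 18.5]
orientation: [3.133, -0.228, -0.001]
ft_force: [0.8, -0.3, -0.8]
width: 42.8
grasp_force: 30.0
t: 11.53
ee_pos: [470.3, 290.8, 19.6]
orientation: [-3.133, 0.226, -0.002]
ft_force: [0.8, 0.4, 0.6]
width: 63.0
grasp_force: 0.0
t: 12.03
ee_pos: [471.0, 291.3, 130.9]
orientation: [-3.131, 0.226, -0.006]
ft_force: [0.1, 0.5, -0.7]
width: 63.3
grasp_force: 0.0
t 12.0333 p [471.  291.3 130.9] w 63.3 g 0.0 f [ 0.1  0.5 -0.7] 
M [[0.99, -0.143, 0.004], [-0.143, -0.99, 0.002], [0.004, -0.003, -1.0]]
delta tool mm [197.3  61.1   1.4]
```

```bash
python3 -m creep '{"delta_pos":[[0.0247,0.0076,0],[0.0247,0.0076,0],[0.0247,0.0076,0],[0.0247,0.0076,0],[0.0247,0.0076,0],[0.0247,0.0076,0],[0.0247,0.0076,0],[0.0247,0.0076,0],[0,0,0.035],[0,0,0.025],[0,0,0.01],[0,0,0],[0,0,0],[0,0,0]],"twist":[[0,0,0],[0,0,0],[0,0,0],[0,0,0],[0,0,0],[0,0,0],[0,0,0],[0,0,0],[0,0,0],[0,0,0],[0,0,0],[0,0,0],[0,0,0],[0,0,0]]}' 0.75; python3 go.py 657.5 202.5 16
python3 -c "
from h import *
cv2.imwrite('pics/w3.png',get_image('wrist')[0][:,:,::-1])
cv2.imwrite('pics/s3.png',get_image('scene')[0][:,:,::-1])"
```

```text
t: 13.2
ee_pos: [657.2, 202.5, 59.7]
orientation: [-3.133, 0.225, -0.002]
ft_force: [0.4, -0.1, -0.3]
width: 65.9
grasp_force: 0.0
t 13.2 p [657.2 202.5  59.7] w 65.9 g 0.0 f [ 0.4 -0.1 -0.3] 
M [[0.99, -0.143, 0.001], [-0.143, -0.99, 0.0], [0.001, -0.001, -1.0]]
delta tool mm [ 0.3 -0.1 43.7]
```

View pics/w3.png

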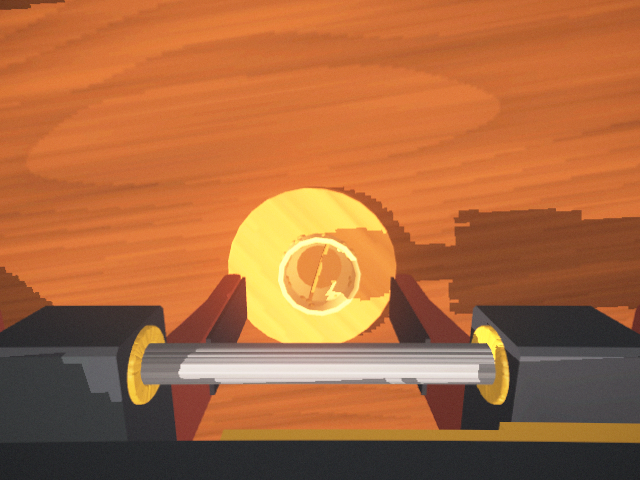

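View pics/s3.png

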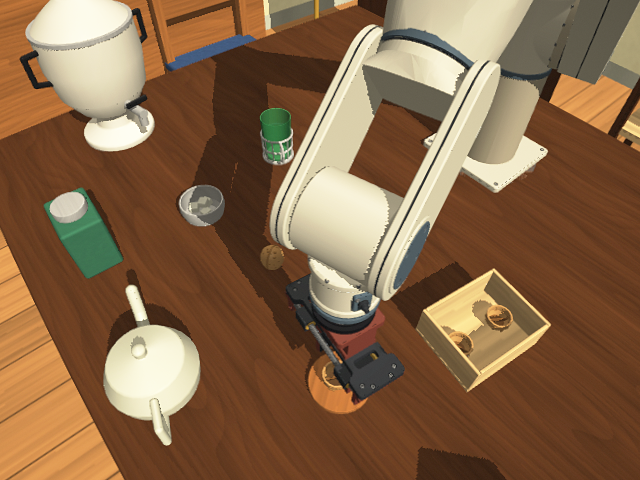

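Shell C is centred between the fingers at (319,275) over the coaster. Shells A and B are in the box at (498,317) and (460,343).

```bash
python3 -m creep '{"delta_pos":[[0,0,0.02],[0,0,0.015],[0,0,0.008],[0,0,0],[0,0,0]],"twist":[[0,0,0],[0,0,0],[0,0,0],[0,0,0],[0,0,0]]}' 0.75; python3 -m creep '{"delta_pos":[[0,0,0],[0,0,0],[0,0,0],[0,0,0],[0,0,0],[0,0,0]],"twist":[[0,0,0],[0,0,0],[0,0,0],[0,0,0],[0,0,0],[0,0,0]]}' 0.4; python3 -m creep '{"delta_pos":[[0,0,-0.01],[0,0,-0.02],[0,0,-0.03],[0,0,-0.03],[0,0,-0.03],[0,0,0],[0,0,0]],"twist":[[0,0,0],[0,0,0],[0,0,0],[0,0,0],[0,0,0],[0,0,0],[0,0,0]]}' 0.4; python3 go.py 424 296 130
```

```text
t: 13.72
ee_pos: [656.3, 201.9, 15.3]
orientation: [3.133, -0.226, -0.002]
ft_force: [0.2, -0.3, 0.4]
width: 65.7
grasp_force: 0.0
t: 14.22
ee_pos: [657.0, 202.0, 16.3]
orientation: [-3.133, 0.226, -0.001]
ft_force: [-0.1, -0.2, 4.0]
width: 42.1
grasp_force: 30.0
t: 14.8
ee_pos: [657.9, 202.4, 138.5]
orientation: [-3.132, 0.226, -0.007]
ft_force: [0.7, -0.2, -0.5]
width: 42.4
grasp_force: 30.0
t 14.8 p [657.9 202.4 138.5] w 42.4 g 30.0 f [ 0.7 -0.2 -0.5] 
M [[0.99, -0.144, 0.004], [-0.144, -0.99, 0.001], [0.004, -0.002, -1.0]]
delta tool mm [-245.   -59.1    7.6]
```

```bash
python3 - <<'E'
from h import *
im,d=get_image("side");W=pts(d,camera_params("side"))
P=blob(W,(424,296),125,58,75);print(cv2.minAreaRect(P[P[:,2]<72][:,:2].astype(np.float32)))
for c in((379,303),(470,290)):
    P=blob(W,c,28,20,45);print(circ(P).round(1),len(P))
cv2.imwrite("pics/d4.png",im[:,:,::-1])
E
```

```text
((422.956787109375, 294.53546142578125), (135.37986755371094, 159.41590881347656), 81.20977783203125)
[379.2 302.6  19.6] 296
[472.  290.4  20.3] 312
```

```bash
python3 -m creep '{"delta_pos":[[-0.0243,-0.0059,0],[-0.0243,-0.0059,0],[-0.0243,-0.0059,0],[-0.0243,-0.0059,0],[-0.0243,-0.0059,0],[-0.0243,-0.0059,0],[-0.0243,-0.0059,0],[-0.0243,-0.0059,0],[-0.0243,-0.0059,0],[-0.0243,-0.0059,0],[0,0,0],[0,0,0],[0,0,0],[0,0,0]],"twist":[[0,0,0],[0,0,0],[0,0,0],[0,0,0],[0,0,0],[0,0,0],[0,0,0],[0,0,0],[0,0,0],[0,0,0],[0,0,0],[0,0,0],[0,0,0],[0,0,0]]}' 0.4; python3 go.py 425.5 296 20
```

```text
t: 16.02
ee_pos: [425.2, 295.0, 135.2]
orientation: [3.133, -0.227, -0.0]
ft_force: [0.2, -0.6, -0.2]
width: 41.9
grasp_force: 30.0
t 16.0167 p [425.2 295.  135.2] w 41.9 g 30.0 f [ 0.2 -0.6 -0.2] 
M [[0.99, -0.144, -0.0], [-0.144, -0.99, -0.0], [-0.0, 0.0, -1.0]]
delta tool mm [ 1.000e-01 -1.100e+00  1.152e+02]
```

```bash
python3 -m creep '{"delta_pos":[[0,-0.001,0.015],[0,0,0.025],[0,0,0.025],[0,0,0.02],[0,0,0.01],[0,0,0.01],[0,0,0.01],[0,0,0],[0,0,0]],"twist":[[0,0,0],[0,0,0],[0,0,0],[0,0,0],[0,0,0],[0,0,0],[0,0,0],[0,0,0],[0,0,0]]}' 0.4;  python3 -m creep '{"delta_pos":[[0,0,0],[0,0,0],[0,0,0],[0,0,0]],"twist":[[0,0,0],[0,0,0],[0,0,0],[0,0,0]]}' 0.72; python3 -m creep '{"delta_pos":[[0,0,-0.02],[0,0,-0.03],[0,0,-0.03],[0,0,-0.04],[0,0,-0.04],[0.03,0,-0.03],[0,0,0],[0,0,0]],"twist":[[0,0,0],[0,0,0],[0,0,0],[0,0,0],[0,0,0],[0,0,0],[0,0,0],[0,0,0]]}' 0.72
python3 - <<'E'
from h import *
a=get_image("scene")[0];im,d=get_image("side");W=pts(d,camera_params("side"))
cv2.imwrite("pics/f.png",np.hstack([cv2.resize(a,(400,300)),cv2.resize(im,(400,300))])[:,:,::-1])
P=blob(W,(424,296),125,58,75);print(cv2.minAreaRect(P[:,:2].astype(np.float32)))
for c in((379,303),(425,296),(472,290)):
    P=blob(W,c,26,8,60);print(circ(P[P[:,2]>20]).round(1),P[:,2].max().round(1))
P=blob(W,(654,204),70,6,15);print("coaster",circ(P).round(1))
E
```

```text
t: 16.77
ee_pos: [425.0, 296.2, 20.7]
orientation: [3.133, -0.227, -0.0]
ft_force: [-1.1, 1.1, -0.1]
width: 41.9
grasp_force: 30.0
t: 17.1
ee_pos: [425.1, 296.5, 21.3]
orientation: [-3.133, 0.226, -0.001]
ft_force: [1.0, -0.1, -0.4]
width: 62.7
grasp_force: 0.0
t: 17.77
ee_pos: [455.8, 292.6, 212.5]
orientation: [-3.13, 0.228, -0.007]
ft_force: [-0.6, -0.7, -0.5]
width: 63.4
grasp_force: 0.0
((423.2107238769531, 295.3204345703125), (133.36146545410156, 159.19398498535156), 81.28128051757812)
[379.5 302.7  19.8] 33.8
[424.9 296.6  20.1] 33.6
[472.2 290.4  20.6] 58.9
coaster [651.7 208.8  36.1]
```

View pics/f.png

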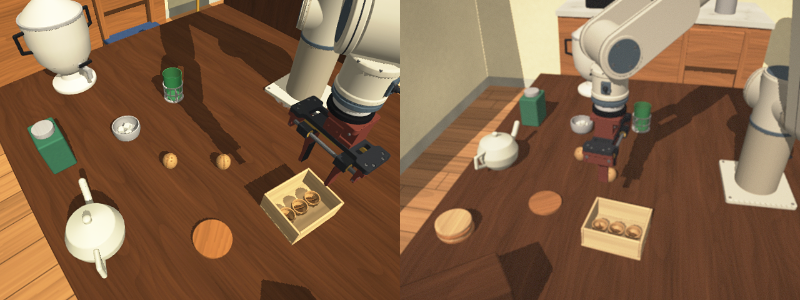

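All three shells lie in a row in the box, with rims at about 30 mm. The box, nuts, bowl, glass and coaster are where they started, and the gripper is clear.

```bash
python3 -c "
from workcell import close_job
print(close_job())"
```

```text
the job is handed in; nothing more can be done
None
```

All three half-shells are in the scrap box, and in the last pictures the box, walnuts, sugar bowl, tea glass and coaster are where they started; I handed the job in at about 18 s but saw no verdict.

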